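Load the kiln shelf for a slumping firing

TASK

Load the kiln shelf: lay the blue glass disc centred on the white mould with the green glass tile centred on top of the blue disc, lay the amber disc centred on the terracotta mould, stand the cream kiln post on the shelf midway between the two moulds, and set the cone holder on the shelf directly behind the terracotta mould (straight towards the shelf's back edge, the one away from the robot), leaving a gap of about 25 mm between holder and mould. Set the glass down gently, never dropping it, and leave the running pliers and the purple frit jar where they are.

Things in the scene. Friction and masses are not known exactly. Their poses are not given: they have to be found in the camera images.
- kiln_shelf: Flat grey-brown kiln shelf fixed on the bench, 200 (its x) x 270 (its y) x 12 mm thick; origin at the centre of its underside, z up, its x axis pointing to its back edge, away from the robot (within about 10 degrees of straight ahead). It may lie on the robot's left or right. The two moulds stand on its centre line, 85 mm either side of its centre, so its centre is midway between them.
- white_mould: White ceramic slumping mould, an upright round cup, diameter 56 mm, 40 mm high, with a 9 mm wide rim round an 18 mm deep hollow, fixed to the kiln shelf; origin at the centre of its underside (on the shelf's top), axes parallel to the shelf's. A disc lies on its rim, 40 mm above the origin.
- terracotta_mould: Terracotta (orange-brown) slumping mould, same shape and size as the white one: diameter 56 mm, 40 mm high, fixed to the kiln shelf; origin at the centre of its underside, axes parallel to the shelf's (x to the shelf's back edge).
- blue_disc: Loose flat blue glass disc, diameter 58 mm, 8 mm thick, about 50 g, lying on the cutting mat (3 mm thick, pale green with a white grid); origin at the centre of its underside, z up.
- amber_disc: Loose flat amber (honey-yellow) glass disc, diameter 58 mm, 8 mm thick, about 50 g, lying on the mat; origin at the centre of its underside.
- green_tile: Loose flat green glass tile, 36 x 36 x 8 mm, sides along its x and y, about 27 g, lying on the mat; origin at the centre of its underside.
- kiln_post: Loose cream ceramic kiln post, an upright square prism 30 x 30 mm and 60 mm tall with a dark spot on top, about 100 g, standing on the mat; origin at the centre of its underside, sides along its x and y.
- cone_pat: Loose cone holder: a purple-brown clay block 24 (its x) x 40 (its y) x 16 mm high carrying a row along its y of three small upright cones (white, pink, white), 46 mm high in all, about 60 g, standing on the mat; origin at the centre of its underside. Grip the block across its 40 mm length.
- frit_jar: Bystander: small round purple jar with a black lid, diameter 40 mm, 55 mm high, standing on the mat among the things; origin at the centre of its underside.
- pliers: Bystander: running pliers with red handles, about 140 mm long (along their y), 22 mm high, lying between the mat and the robot; origin near the joint of the jaws, at bench level.
Mind the look-alikes: they are no part of the job. Leave any turquoise look-alike of the kiln_post alone. There is more than one size of the blue_disc; the one meant has the size given above.

How it is judged:
At the end, for the whole second after the job is handed in: Discs flat on their moulds and green tile flat on the blue disc, each centred within 10 mm; post upright on the shelf within 15 mm of the moulds' midpoint (each way); cone holder upright on the shelf, centre 48 to 82 mm behind the terracotta mould's, within 15 mm sideways; all at rest (horizontal distance between blue_disc and white_mould below 0.01 m and z of blue_disc in the frame of white_mould between 0.036 and 0.044 m and angle between each of blue_disc, amber_disc, green_tile, kiln_post, cone_pat's own z axis and vertical below 0.1 rad and horizontal distance between amber_disc and terracotta_mould below 0.01 m and z of amber_disc in the frame of terracotta_mould between 0.036 and 0.044 m and horizontal distance between green_tile and blue_disc below 0.01 m and z of green_tile in the frame of blue_disc between 0.005 and 0.011 m and x of kiln_post in the frame of kiln_shelf between -0.015 and 0.015 m and y of kiln_post in the frame of kiln_shelf between -0.015 and 0.015 m and z of kiln_post in the frame of kiln_shelf between 0.008 and 0.016 m and x of cone_pat in the frame of terracotta_mould between 0.048 and 0.082 m and y of cone_pat in the frame of terracotta_mould between -0.015 and 0.015 m and z of cone_pat in the frame of kiln_shelf between 0.008 and 0.016 m and linear speed of each of blue_disc, amber_disc, green_tile, kiln_post, cone_pat below 0.02 m/s); the robot touches nothing.
It fails at once if the blue disc is dropped (falls free faster than 0.6 m/s, a drop of about 18 mm) (contact force between blue_disc and the fingers below 0.05 N and linear speed of blue_disc above 0.6 m/s).
It fails at once if the amber disc is dropped (falls free faster than 0.6 m/s, a drop of about 18 mm) (contact force between amber_disc and the fingers below 0.05 N and linear speed of amber_disc above 0.6 m/s).
It fails at once if the green tile is dropped (falls free faster than 0.6 m/s, a drop of about 18 mm) (contact force between green_tile and the fingers below 0.05 N and linear speed of green_tile above 0.6 m/s).
It fails at once if the frit jar is moved more than 25 mm (distance of frit_jar from where it was at the start of the episode above 0.025 m).
It fails at once if the pliers are moved more than 25 mm (distance of pliers from where it was at the start of the episode above 0.025 m).
It also fails if it takes over 120 s, if anything falls off the work surface, if the arm or the gripper's body presses on something with over 40 N, if the wrist force passes 120 N, or if a joint passes its speed limit or range.

ROBOT

A 6-joint arm with a two-finger parallel gripper is mounted at the origin on the work surface. World frame = base frame: x ahead of the robot, y to its left, z up, the work surface at z = 0. Lengths are in m, angles in rad, forces in N, time in s.
With the tool pointing down it reaches from about 0.25 to 0.775 m from the base axis. Payload 4 kg.
Tool frame: the origin (TCP) lies midway between the tips of the shut fingers; the grasp point (between the pads) lies 19 mm behind it; z points along the fingers, y is the line along which they close (so a half turn about z gives the same grasp; the last joint's range is limited). The gripper opens to 94 mm and grips with 3 to 60 N. Pads are 16 mm wide; open, the fingers measure 119 mm over their backs; the gripper's body (75 mm by 177 mm) begins 78 mm behind the grasp point.
Start: joints at [-1.43, 0.087, 1.371, -0, 1.684, -0.103], TCP at [0.133, -0.534, 0.179] pointing down, gripper open.
Joint ranges: [-3.1, 3.1], [-0.76, 2.03], [0.27, 2.55], [-1.08, 4.22], [0.17, 2.65], [-2.57, 2.57]. Speed limits (rad/s): [2.79, 2.79, 3.14, 3.14, 3.14, 3.14].

INTERFACE

Orientations are given as [roll, pitch, yaw] about the fixed x, y, z axes, in that order (R = Rz(yaw) Ry(pitch) Rx(roll)).
In Python, from bench import robot gives the robot as it stands.
- The arm moves only by the tool servo_tool, never from a script. Its argument "moves" is a list of rows, each a list of 5 numbers: the shift along the tool's x, y, z in units of 25 mm (1.0 is 25 mm), then the turn about the tool's z in units of 6 degrees (1.0 is 6 degrees), then the closure, from 0 (fully open) to 1 (shut). In form: [[dx, dy, dz, yaw, gripper], ...]. A call has 1 to 10 rows; each row is the pose to reach, as a shift and turn from the pose commanded when the call began, along the tool's axes at that moment; what a row does not reach only later rows make up. A row lasts 1/12 s, in which the tool goes at most 41.7 mm and 7.16 degrees, less where a joint would pass 70% of its speed; a pose out of reach is approached as far as the arm can. A call with a gripper value outside its range is refused whole. The fingers move at their own pace and stop on an object; the grip force is fixed at half the most. Time passes only in rows, so rows that repeat a pose let the fingers close. It gives the time, the measured TCP pose, the force, the opening and the grip force at its end, in the units of the state.
- robot.get_obs(): the state, without advancing time (a new reading comes with each control period).
- robot.snapshot(name): name is "side" or "top" or "wrist"; returns a dict with "image" (400x640x3 uint8, blue, green, red), "fx", "fy", "cx", "cy" (pixels), "eye" and "orientation" of the camera in the world; the wrist camera has in their place "T_tool_cam" (4x4, takes a point from camera to tool coordinates, whose origin is the TCP and whose axes are the flange's). Camera axes: x right, y down, z forward; pixel columns grow to the right and rows downward; lengths in m; the calibration is good to about 2 mm. A picture is of the moment at which its call begins: read the wrist's pose just before it. There is no depth.
- robot.close_job(): hands the job in; it is judged then, once.
The state is a dict: "time": time; "joint_positions": joint angles; "qvel": joint speeds; "joint_torque": joint torques, N m; "tool_pos": TCP position; "ee_rot": TCP orientation; "wrist_force": force on the tool from outside, world axes, zero at the start; "wrist_torque": the same for the moment, N m; "width": finger opening in m; "finger_force": force on a finger pad.
Only numpy, scipy, OpenCV 4.12 (cv2) and the standard library are available. Lean on these libraries where they do the work, as an engineer would, in place of code of your own. Each camera call takes 0.05 s, during which the arm holds its last target. There are 200 camera calls.

## Working session

There is one attempt and no reset: what is moved stays moved. The work goes in short steps, Python scripts to look and compute and a tool call to move; the robot and the scene stay as the last step left them, time stands still between calls to the robot, and variables do not carry over. Pictures are saved under pics/ and viewed, at most 14 in all, crops included, and the job is handed in when it is done.

Besides the shell and the picture viewer there is one more tool, called after "Call:" as name([rows], argument=value, ...), one row to a line, values as JSON. servo_tool: Moves the arm, as the interface text tells. Its arguments: {"type":"object","properties":{"moves":{"type":"array"}},"required":["moves"]}

```bash
ls; mkdir -p pics
python3 - <<'E'
from bench import robot
import cv2,json
o=robot.get_obs();print({k:o[k] for k in('time','tool_pos','ee_rot','width')})
for n in('top','side'):
    s=robot.snapshot(n);cv2.imwrite(f'pics/{n}0.png',s['image']);print({k:v for k,v in s.items() if k!='image'})
s=robot.snapshot('wrist');print(s['T_tool_cam'],s['fx'],s['cx'],s['cy'])
E
```

```text
pics
{'time': 0.0, 'tool_pos': array([ 0.13268855, -0.53315024,  0.1776402 ]), 'ee_rot': array([-3.13947562e+00, -2.11424391e-04,  2.43835194e-01]), 'width': 0.0936831353715363}
{'fx': 516.300653010706, 'fy': 516.300653010706, 'cx': 318.45510825860345, 'cy': 205.90601121188783, 'eye': array([0.36697339, 0.0754795 , 1.20259526]), 'orientation': array([-3.01100163,  0.00428927, -1.58211724])}
{'fx': 423.2414917012718, 'fy': 423.2414917012718, 'cx': 314.8015120321091, 'cy': 196.833474078839, 'eye': array([0.45241266, 0.83024414, 0.87629829]), 'orientation': array([-2.41453536e+00, -2.34733837e-03, -3.04485025e+00])}
[[-3.68787289e-04 -9.65905793e-01 -2.58893538e-01  7.56297523e-02]
 [ 9.99998636e-01  6.06182757e-05 -1.65063344e-03 -4.89911959e-04]
 [ 1.61005008e-03 -2.58893794e-01  9.65904453e-01 -2.06203180e-01]
 [ 0.00000000e+00  0.00000000e+00  0.00000000e+00  1.00000000e+00]] 343.8386868937641 323.9256946626089 204.97345068428982
```

View pics/top0.png

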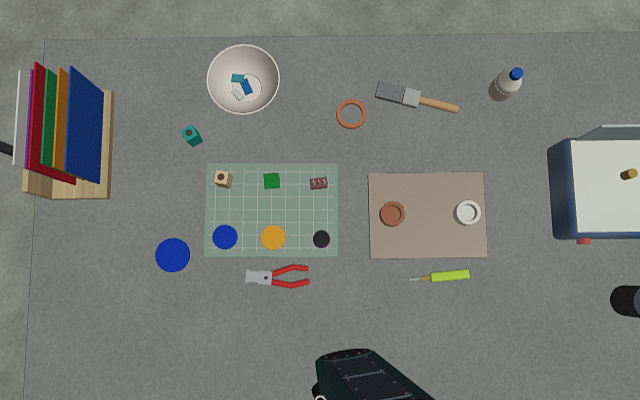

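View pics/side0.png

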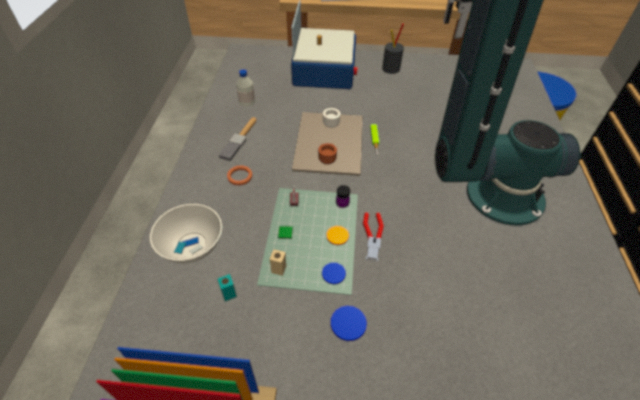

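The top view shows the mat things: post (223,179), green (272,181), cones (318,183), blue (225,237), amber (273,237), jar (321,239). On the shelf, the terracotta mould is at (392,213) and the white one at (468,212). The big blue disc at (173,255) and the turquoise post are decoys; the side view agrees.

```bash
cat > h.py <<'E'
import numpy as np, cv2
from scipy.spatial.transform import Rotation as R
from bench import robot
def pose():
    o=robot.get_obs();return np.array(o['tool_pos']),R.from_euler('xyz',o['ee_rot']).as_matrix()
def cam(n):
    if n=='wrist':
        p,r=pose();s=robot.snapshot(n);T=s['T_tool_cam'];return s,p+r@T[:3,3],r@T[:3,:3]
    s=robot.snapshot(n);return s,np.array(s['eye']),R.from_euler('xyz',s['orientation']).as_matrix()
def ray(c,uv,z):
    s,e,r=c;d=np.column_stack([(np.atleast_2d(uv)[:,0]-s['cx'])/s['fx'],(np.atleast_2d(uv)[:,1]-s['cy'])/s['fy'],np.ones(len(np.atleast_2d(uv)))])@r.T
    return e+d*((z-e[2])/d[:,2])[:,None]
def blob(img,lo,hi,roi=None):
    m=cv2.inRange(cv2.cvtColor(img,cv2.COLOR_BGR2HSV),np.array(lo),np.array(hi))
    if roi: k=np.zeros_like(m);x0,y0,x1,y1=roi;k[y0:y1,x0:x1]=m[y0:y1,x0:x1];m=k
    cs=cv2.findContours(m,cv2.RETR_EXTERNAL,cv2.CHAIN_APPROX_NONE)[0]
    return max(cs,key=cv2.contourArea)[:,0,:].astype(float)
def meas(c,name,lo,hi,z,roi=None):
    P=ray(c,blob(c[0]['image'],lo,hi,roi),z)[:,:2]*1000
    (cx,cy),wh,a=cv2.minAreaRect(P.astype(np.float32))
    print(name,'c',np.round([cx,cy],1),'size',np.round(wh,1),'ang',round(a,1));return cx,cy
def go(x,y,z=None,yaw=None):
    p,r=pose();d=r.T@(np.array([x,y,p[2] if z is None else z])-p)/.025
    cy=np.arctan2(r[1,0],r[0,0]);t=0 if yaw is None else -np.degrees(yaw-cy)/6
    print('units',np.round(d,2),'turn',round(t,2),'pos',p.round(4),'yawdeg',round(np.degrees(cy),2))
E
python3 - <<'E'
from h import *
c=cam('top')
meas(c,'blue',(108,120,60),(128,255,255),.011,(205,215,245,260))
meas(c,'bigblue',(108,120,60),(128,255,255),.008,(150,230,200,280))
meas(c,'amber',(12,150,100),(30,255,255),.011,(250,215,300,260))
meas(c,'green',(50,150,40),(75,255,255),.011,(250,165,290,200))
meas(c,'post',(8,40,140),(30,140,255),.063,(205,165,240,192))
meas(c,'terra',(3,110,60),(15,255,255),.052,(370,190,415,240))
meas(c,'white',(0,0,190),(180,50,255),.052,(450,190,490,235))
meas(c,'shelf',(3,20,80),(20,110,220),.012,(355,160,500,270))
meas(c,'cone?',(0,50,30),(12,180,160),.019,(305,170,332,196))
meas(c,'jar',(0,0,0),(180,255,50),.058,(305,225,335,255))
im=c[0]['image'];v=im[165:265,200:340];v2=im[165:265,365:495]
cv2.imwrite('pics/crop1.png',np.vstack([cv2.resize(v,(560,400),interpolation=2)]))
for p in [(223,176),(318,183),(470,222),(430,215),(392,224)]: print(p,cv2.cvtColor(im[p[1]:p[1]+1,p[0]:p[0]+1],cv2.COLOR_BGR2HSV)[0,0])
E
```

```text
blue c [454.9 297.9] size [55.7 53.2] ang 89.3
bigblue c [415. 418.] size [79.  75.9] ang 89.4
amber c [452.4 185.8] size [53.2 55.6] ang 89.8
green c [585.4 188.9] size [34.  34.8] ang 4.1
post c [585.5 297.2] size [28.8 30.2] ang 79.5
terra c [499.1 -86.1] size [53.9 51.9] ang 89.3
white c [ 500.4 -257.4] size [51.7 49.7] ang 89.3
shelf c [ 500.4 -171.4] size [200.7 270.7] ang 0.3
cone? c [574.9  68.8] size [2.3 2.4] ang 89.3
jar c [444.4  75. ] size [33.3 33.3] ang 89.3
(223, 176) [18 93 66]
(318, 183) [178 100 107]
(470, 222) [ 30  10 196]
(430, 215) [ 17  42 153]
(392, 224) [ 11 127 154]
```

View pics/crop1.png

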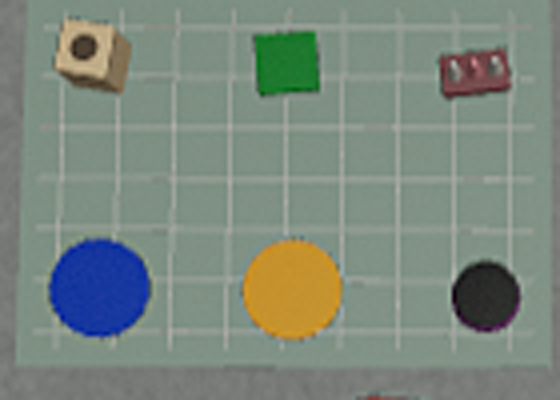

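The crop shows the post turned about -10°, the tile about +4° and the cone holder about +5°. Sizes and mould spacing (171 mm) match those given. Next is the first approach.

Run:
```python
from h import *
c=cam('top')
meas(c,'cone',(165,50,40),(180,200,200),.019,(305,170,332,196))
go(.455,.298,.12,0)
go(.40,-.25,.17)
```

```text
cone c [576.2  78.6] size [22.5 37.5] ang 6.5
units [ 20.54 -29.16   2.36] turn 2.33 pos [ 0.1327 -0.5335  0.1783] yawdeg 13.97
units [13.11 -8.42  0.34] turn 0 pos [ 0.1327 -0.5335  0.1783] yawdeg 13.97
```

Call:
servo_tool([
  [1.3, -0.9, 0, 0.3, 0],
  [2.6, -1.8, 0, 0.6, 0],
  [4, -2.6, 0, 0.9, 0],
  [5.3, -3.5, 0, 1.2, 0],
  [6.6, -4.3, 0, 1.5, 0],
  [8, -5.2, 0, 1.8, 0],
  [9.2, -6, 0, 2.1, 0],
  [10.5, -7, 0, 2.33, 0],
  [12, -8.4, 0, 2.33, 0],
  [13.1, -9.8, 0, 2.33, 0],
])

```text
time: 1.08
tool_pos: [0.3872, -0.2265, 0.1786]
ee_rot: [3.141, -0.0, -0.001]
wrist_force: [1.1, 0.8, 0.1]
width: 0.0943
finger_force: 0.0
```

Call:
servo_tool([
  [0.2, -1.5, 0, 0, 0],
  [0.4, -3, 0, 0, 0],
  [0.6, -4.5, 0, 0, 0],
  [0.8, -6, 0, 0, 0],
  [1, -7.5, 0, 0, 0],
  [1.2, -9, 0, 0, 0],
  [1.4, -10.5, 0, 0, 0],
  [1.6, -12, 0, 0, 0],
  [1.8, -13.5, 0, 0, 0],
  [2, -15, 0, 0, 0],
])

```text
time: 1.92
tool_pos: [0.4359, 0.1489, 0.1788]
ee_rot: [3.141, -0.001, 0.0]
wrist_force: [0.4, -0.3, -0.1]
width: 0.094
finger_force: 0.0
```

Run:
```python
from h import *
print(robot.get_obs()['time'])
go(.455,.298,.11,0)
```

```text
1.9167
units [ 0.76 -5.97  2.75] turn 0.0 pos [0.4359 0.1489 0.1788] yawdeg 0.0
```

Call:
servo_tool([
  [0.1, -1.2, 0.3, 0, 0],
  [0.3, -2.6, 0.6, 0, 0],
  [0.5, -4, 0.9, 0, 0],
  [0.7, -5.2, 1, 0, 0],
  [0.76, -6, 1, 0, 0],
  [0.76, -6, 1, 0, 0],
])

```text
time: 2.42
tool_pos: [0.4545, 0.3002, 0.1525]
ee_rot: [-3.141, 0.002, 0.004]
wrist_force: [1.0, -0.7, -0.9]
width: 0.0937
finger_force: 0.0
```

Run:
```python
from h import *
c=cam('wrist');cv2.imwrite('pics/w1.png',c[0]['image'])
x,y=meas(c,'blue',(108,120,40),(128,255,255),.011)
go(x/1000,y/1000,.005,0)
```

```text
blue c [420.8 418.7] size [71.3 79.3] ang 11.0
units [-1.33 -4.83  5.91] turn 0.03 pos [0.4547 0.2981 0.1529] yawdeg 0.16
```

View pics/w1.png

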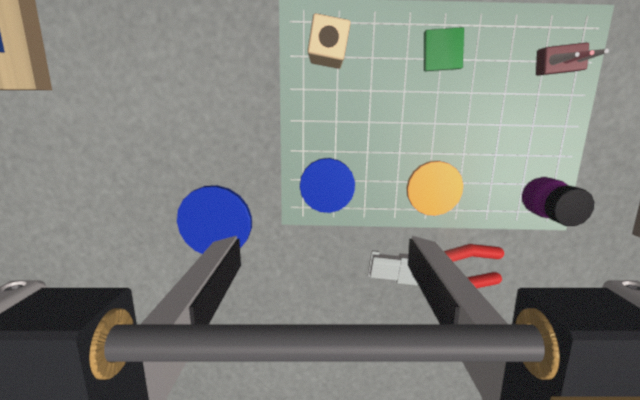

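The wrist view shows the blue disc at (328,185), centred between the fingers, with the bigger decoy left at (214,220).

Run:
```python
from h import *
c=cam('wrist')
x,y=meas(c,'blue',(108,120,40),(128,255,255),.011,(280,140,380,225))
meas(c,'amber',(12,150,100),(30,255,255),.011,(390,140,480,225))
meas(c,'green',(50,150,40),(75,255,255),.011,(400,10,490,90))
go(x/1000,y/1000,.005,0)
```

```text
blue c [456.8 298.1] size [55.6 56. ] ang 89.0
amber c [447.  198.4] size [52.5 28.4] ang 36.4Traceback (most recent call last):
  File "<stdin>", line 5, in <module>
  File "h.py", line 19, in meas
    P=ray(c,blob(c[0]['image'],lo,hi,roi),z)[:,:2]*1000
            ~~~~^^^^^^^^^^^^^^^^^^^^^^^^^
  File "h.py", line 17, in blob
    return max(cs,key=cv2.contourArea)[:,0,:].astype(float)
           ~~~^^^^^^^^^^^^^^^^^^^^^^^^
ValueError: max() iterable argument is empty
```

Call:
servo_tool([
  [0.05, 0, 1.2, 0, 0],
  [0.05, 0, 2.4, 0, 0],
  [0.05, 0, 3.6, 0, 0],
  [0.05, 0, 4.6, 0, 0],
  [0.05, 0, 5.4, 0, 0],
  [0.05, 0, 5.8, 0, 0],
  [0.05, 0, 5.9, 0, 0],
  [0.05, 0, 5.9, 0, 0],
])

```text
time: 3.18
tool_pos: [0.4566, 0.2959, 0.0064]
ee_rot: [3.141, 0.0, -0.001]
wrist_force: [1.1, -0.2, 1.3]
width: 0.0939
finger_force: 0.0
```

Run:
```python
from h import *
go(.456,.298,.005,0);print(robot.get_obs()['wrist_force'])
```

```text
units [-0.02 -0.08  0.05] turn -0.01 pos [0.4566 0.2959 0.0064] yawdeg -0.08
[ 1.06087692 -0.20054913  1.2636271 ]
```

Call:
servo_tool([
  [0, -0.06, 0.05, 0, 0.2],
  [0, -0.06, 0.05, 0, 0.4],
  [0, -0.06, 0.05, 0, 0.8],
  [0, -0.06, 0.05, 0, 0.8],
  [0, -0.06, 0.05, 0, 0.8],
  [0, -0.06, 0.05, 0, 0.8],
  [0, -0.06, 0.05, 0, 0.8],
  [0, -0.06, 0.05, 0, 0.8],
])

```text
time: 3.85
tool_pos: [0.4564, 0.2984, 0.005]
ee_rot: [3.142, -0.0, -0.0]
wrist_force: [0.3, -0.3, -0.7]
width: 0.0441
finger_force: 0.0
```

Run:
```python
from h import *
c=cam('wrist');t=cam('top')
meas(t,'blue',(108,120,60),(128,255,255),.011,(195,205,260,265))
print(robot.get_obs()['width'],robot.get_obs()['finger_force'])
cv2.imwrite('pics/w2.png',np.vstack([c[0]['image'],cv2.resize(t[0]['image'][160:285,150:350],(640,400))])[::1][:600])
```

```text
blue c [459.5 270.9] size [21.4  3.5] ang 13.0
0.03625934979762062 0.0
```

View pics/w2.png

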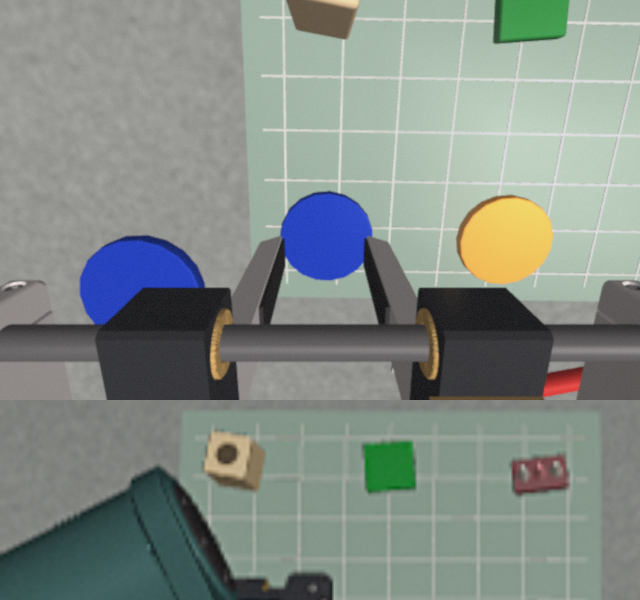

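The wrist view shows the disc (centre 327,235) ahead of the fingertips (285/370,240): it seems squeezed forward and not held.

Run:
```python
from h import *
c=cam('wrist')
P=blob(c[0]['image'],(108,120,40),(128,255,255),(260,150,390,300))
print(cv2.fitEllipse(P.astype(np.float32)))
meas(c,'blue',(108,120,40),(128,255,255),.011,(260,150,390,300))
o=robot.get_obs();print(o['width'],o['tool_pos'],o['wrist_force'],o['finger_force'])
```

```text
((325.4154357910156, 234.72573852539062), (83.64859008789062, 88.5719223022461), 10.625917434692383)
blue c [458.  299.1] size [54.3 57.5] ang 68.0
0.032360763850095633 [0.45635074 0.29836108 0.00489485] [-0.64837596 -0.04565297 -0.89221479] 0.0
```

Run:
```python
from h import *
c=cam('wrist');s=c[0]
def proj(p):
    q=c[2].T@(np.array(p)-c[1]);return (q[:2]/q[2]*s['fx']+[s['cx'],s['cy']]).round(1)
p,r=pose();o=robot.get_obs();print(o['width'],o['finger_force'],o['wrist_force'])
for w in(.02,.03,.058):
  for dz in (0,-.019): print(w,dz,[proj(p+r@[0,k*w/2,dz]) for k in(-1,1)])
cv2.imwrite('pics/w3.png',cv2.resize(s['image'][180:320,220:430],None,fx=3,fy=3))
```

```text
0.028052664554397085 0.0 [ 0.22238604  0.88375371 -0.3984947 ]
0.02 0 [array([309.7, 235.5]), array([341.1, 235.5])]
0.02 -0.019 [array([308.3, 246.8]), array([342.7, 246.8])]
0.03 0 [array([301.8, 235.5]), array([349. , 235.5])]
0.03 -0.019 [array([299.8, 246.8]), array([351.3, 246.8])]
0.058 0 [array([279.8, 235.5]), array([371. , 235.5])]
0.058 -0.019 [array([275.7, 246.8]), array([375.3, 246.8])]
```

View pics/w3.png

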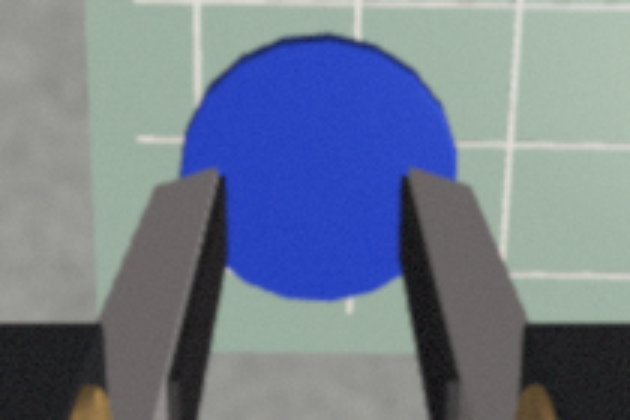

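The fingertips overlap the disc in the picture with no contact force, so the tips are clearly above the disc. Scaling by the gap, they sit about 30 mm above the reported TCP. I'll open and feel downward.

Call:
servo_tool([
  [0, 0, 0, 0, 0.1],
  [0, 0, 0, 0, 0.1],
  [0, 0, 0, 0, 0.1],
  [0, 0, 0, 0, 0.1],
  [0, 0, 0, 0, 0.1],
  [0, 0, 0, 0, 0.1],
  [0, 0, 0, 0, 0.1],
  [0, 0, 0, 0, 0.1],
  [0, 0, 0.1, 0, 0.1],
  [0, 0, 0.1, 0, 0.1],
])

```text
time: 4.88
tool_pos: [0.4561, 0.2982, 0.002]
ee_rot: [3.141, 0.001, -0.0]
wrist_force: [0.1, 0.2, -1.1]
width: 0.0843
finger_force: 0.0
```

Run:
```python
from h import *
c=cam('side');s=c[0]
def proj(p):
    q=c[2].T@(np.array(p)-c[1]);return (q[:2]/q[2]*s['fx']+[s['cx'],s['cy']]).round(1)
p,r=pose();o=robot.get_obs();print(o['width'],o['wrist_force'],p)
for dz in (0,-.03): print(dz,[proj(p+r@[0,k*.042,dz]) for k in(-1,1)])
u,v=proj(p).astype(int)
cv2.imwrite('pics/s3.png',cv2.resize(s['image'][v-60:v+40,u-70:u+70],None,fx=5,fy=5)); print(u,v)
```

```text
0.08451060108288239 [ 0.33547829 -0.99653534  1.02936741] [0.45612457 0.29822191 0.00207642]
0 [array([332.8, 290.6]), array([335.2, 259.9])]
-0.03 [array([333.2, 283.9]), array([335.6, 253. ])]
334 274
```

View pics/s3.png

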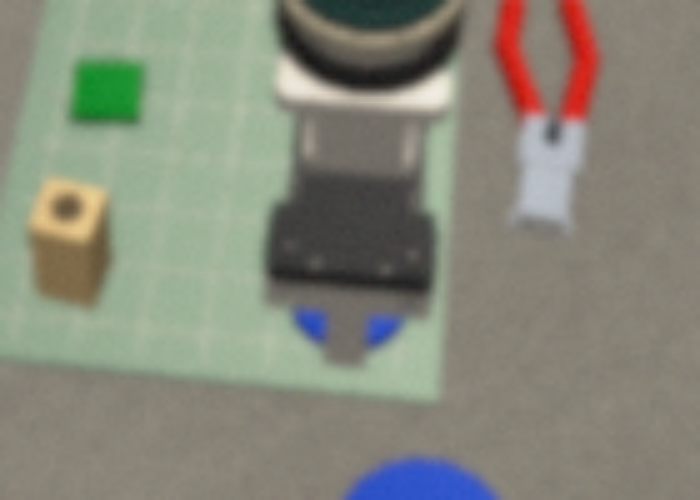

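The side view shows the finger end at pixel (333,286), above the predicted tip position. Both views put the real tips about 30 mm above the reported TCP, so I'll go down carefully, watching the force.

Call:
servo_tool([
  [0, 0, 0.1, 0, 0.1],
  [0, 0, 0.2, 0, 0.1],
  [0, 0, 0.3, 0, 0.1],
  [0, 0, 0.4, 0, 0.1],
  [0, 0, 0.4, 0, 0.1],
])

```text
time: 5.35
tool_pos: [0.4559, 0.2981, -0.0084]
ee_rot: [3.141, 0.001, -0.0]
wrist_force: [-0.0, 0.2, -0.4]
width: 0.0844
finger_force: 0.0
```

Call:
servo_tool([
  [0, 0, 0.1, 0, 0.1],
  [0, 0, 0.2, 0, 0.1],
  [0, 0, 0.3, 0, 0.1],
  [0, 0, 0.3, 0, 0.1],
])

```text
time: 5.68
tool_pos: [0.4559, 0.2981, -0.0158]
ee_rot: [3.141, 0.001, -0.0]
wrist_force: [-0.2, 0.8, -0.1]
width: 0.0848
finger_force: 0.0
```

Call:
servo_tool([
  [0, 0, 0.1, 0, 0.1],
  [0, 0, 0.2, 0, 0.1],
  [0, 0, 0.2, 0, 0.1],
])

```text
time: 5.93
tool_pos: [0.456, 0.2982, -0.0206]
ee_rot: [3.141, 0.001, -0.0]
wrist_force: [0.0, -0.7, 0.3]
width: 0.0847
finger_force: 0.0
```

Call:
servo_tool([
  [0, 0, 0.1, 0, 0.1],
  [0, 0, 0.15, 0, 0.1],
  [0, 0, 0.15, 0, 0.1],
])

```text
time: 6.18
tool_pos: [0.4566, 0.2985, -0.0234]
ee_rot: [-3.142, -0.0, -0.0]
wrist_force: [-0.5, -0.0, 2.7]
width: 0.0842
finger_force: 1.1
```

Call:
servo_tool([
  [0, 0, 0.08, 0, 0.1],
  [0, 0, 0.08, 0, 0.1],
])

```text
time: 6.35
tool_pos: [0.4566, 0.2984, -0.0235]
ee_rot: [3.142, -0.0, -0.0]
wrist_force: [-4.2, -2.6, 11.8]
width: 0.0848
finger_force: 5.7
```

Contact with the mat (z=3 mm) comes at TCP z = -23.5 mm, so the tips are 26.5 mm above the reported TCP. I'll raise slightly and grip.

Call:
servo_tool([
  [0, 0, -0.2, 0, 0.1],
  [0, 0, -0.2, 0, 0.2],
  [0, 0, -0.2, 0, 0.4],
  [0, 0, -0.2, 0, 0.6],
  [0, 0, -0.2, 0, 0.6],
  [0, 0, -0.2, 0, 0.6],
  [0, 0, -0.2, 0, 0.6],
  [0, 0, -0.2, 0, 0.6],
])

```text
time: 7.02
tool_pos: [0.4562, 0.2983, -0.0211]
ee_rot: [3.141, 0.001, -0.0]
wrist_force: [0.1, 0.2, 0.1]
width: 0.0572
finger_force: 30.0
```

Call:
servo_tool([
  [0, 0, -0.3, 0, 0.6],
  [0, 0, -1, 0, 0.6],
  [0, 0, -2, 0, 0.6],
  [0, 0, -3, 0, 0.6],
  [0, 0, -3.8, 0, 0.6],
  [0, 0.4, -4.2, 0, 0.6],
  [0.1, 1.4, -4.4, 0, 0.6],
  [0.2, 2.6, -4.4, 0, 0.6],
  [0.3, 3.8, -4.4, 0, 0.6],
  [0.4, 5, -4.4, 0, 0.6],
])

```text
time: 7.85
tool_pos: [0.4659, 0.1716, 0.0891]
ee_rot: [3.141, 0.0, 0.0]
wrist_force: [-0.4, -0.1, -0.4]
width: 0.0565
finger_force: 30.0
```

Call:
servo_tool([
  [0.1, 1.2, 0, 0, 0.6],
  [0.2, 2.4, 0, 0, 0.6],
  [0.3, 3.6, 0, 0, 0.6],
  [0.4, 4.8, 0, 0, 0.6],
  [0.5, 6, 0, 0, 0.6],
  [0.6, 7.2, 0, 0, 0.6],
  [0.7, 8.4, 0, 0, 0.6],
  [0.8, 9.6, 0, 0, 0.6],
  [0.9, 10.8, 0, 0, 0.6],
  [1, 12, 0, 0, 0.6],
])

```text
time: 8.68
tool_pos: [0.4903, -0.1285, 0.089]
ee_rot: [3.142, 0.001, -0.001]
wrist_force: [0.7, 0.7, -0.1]
width: 0.0569
finger_force: 30.0
```

Run:
```python
from h import *
o=robot.get_obs();print(o['time'],o['width'],o['finger_force'])
go(.5004,-.2574,.09,0)
```

```text
8.6833 0.056936922818496036 30.00080019235611
units [ 0.41  5.16 -0.04] turn -0.01 pos [ 0.4903 -0.1285  0.089 ] yawdeg -0.04
```

Run:
```python
from h import *
c=cam('wrist');cv2.imwrite('pics/w4.png',c[0]['image'])
for n,lo,hi in(('white',(0,0,175),(180,60,255)),('terra',(3,110,60),(15,255,255)),('blue',(108,120,40),(128,255,255))):
    P=blob(c[0]['image'],lo,hi);print(n,cv2.boundingRect(P.astype(np.int32)))
    meas(c,n,lo,hi,.052 if n!='blue' else .122)
```

```text
white (208, 65, 348, 231)
white c [ 511.4 -167.5] size [169.  233.2] ang 0.1
terra (232, 161, 76, 78)
terra c [506.1 -85.7] size [47.2 58.7] ang 46.4
blue (271, 202, 107, 100)
blue c [ 492.1 -127.7] size [56.9 56.8] ang 45.4
```

View pics/w4.png

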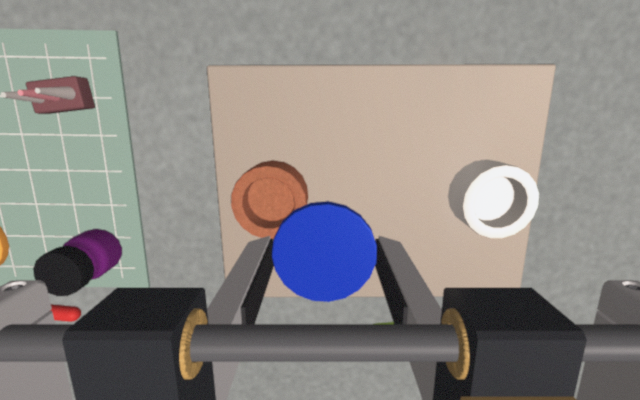

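The held disc is at (325,252), level and centred in the grip. The white mould's rim is centred near (501,202) and the terracotta one's near (270,201).

Run:
```python
from h import *
c=cam('wrist')
meas(c,'white',(0,0,215),(180,40,255),.052,(450,150,550,250))
print(ray(c,[(500.5,202),(270,200)],.052).round(4))
```

```text
white c [ 502.  -256.3] size [54.8 53.9] ang 8.5
[[ 0.5024 -0.2626  0.052 ]
 [ 0.5049 -0.094   0.052 ]]
```

Run:
```python
from h import *
go(.500,-.257,.06,0); go(.500,-.257,.028,0)
```

```text
units [0.41 5.04 1.16] turn -0.05 pos [ 0.4906 -0.1309  0.0888] yawdeg -0.33
units [0.41 5.04 2.44] turn -0.05 pos [ 0.4906 -0.1309  0.0888] yawdeg -0.33
```

Call:
servo_tool([
  [0.1, 1.1, 0, 0, 0.6],
  [0.2, 2.3, 0, 0, 0.6],
  [0.3, 3.5, 0, 0, 0.6],
  [0.37, 4.5, 0, 0, 0.6],
  [0.37, 5.04, 0.4, 0, 0.6],
  [0.37, 5.04, 0.9, 0, 0.6],
  [0.37, 5.04, 1.4, 0, 0.6],
  [0.37, 5.04, 1.4, 0, 0.6],
  [0.37, 5.04, 1.4, 0, 0.6],
  [0.37, 5.04, 1.4, 0, 0.6],
])

```text
time: 9.62
tool_pos: [0.5005, -0.2511, 0.054]
ee_rot: [-3.141, 0.001, 0.002]
wrist_force: [-0.7, 0.4, -0.2]
width: 0.0571
finger_force: 30.0
```

Run:
```python
from h import *
c=cam('wrist');cv2.imwrite('pics/w5.png',c[0]['image'])
meas(c,'blue',(108,120,40),(128,255,255),.084)
P=blob(c[0]['image'],(108,120,40),(128,255,255)); print(cv2.boundingRect(P.astype(np.int32)))
go(.4995,-.257,.028,0)
```

```text
blue c [ 500.9 -250.4] size [57.2 58.2] ang 63.1
(271, 203, 107, 98)
units [-0.06  0.22  1.07] turn 0.01 pos [ 0.5009 -0.2515  0.0546] yawdeg 0.08
```

View pics/w5.png

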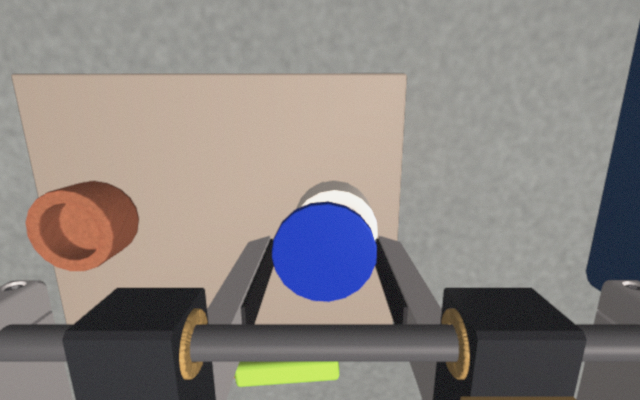

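The disc is above the white mould, which shows slightly to the right. I'll shift -y 5 mm and lower.

Call:
servo_tool([
  [-0.03, 0.22, 0.1, 0, 0.6],
  [-0.03, 0.22, 0.3, 0, 0.6],
  [-0.03, 0.22, 0.5, 0, 0.6],
  [-0.03, 0.22, 0.7, 0, 0.6],
  [-0.03, 0.22, 0.85, 0, 0.6],
  [-0.03, 0.22, 0.92, 0, 0.6],
  [-0.03, 0.22, 0.98, 0, 0.6],
  [-0.03, 0.22, 0.98, 0, 0.6],
])

```text
time: 10.33
tool_pos: [0.4996, -0.258, 0.0293]
ee_rot: [-3.141, 0.001, -0.0]
wrist_force: [-0.0, -0.4, -1.3]
width: 0.0568
finger_force: 30.0
```

Call:
servo_tool([
  [0, 0, 0.05, 0, 0.6],
  [0, 0, 0.1, 0, 0.6],
  [0, 0, 0.1, 0, 0.6],
])

```text
time: 10.58
tool_pos: [0.5001, -0.2584, 0.0276]
ee_rot: [3.141, -0.001, -0.0]
wrist_force: [-0.2, 0.5, -0.6]
width: 0.0571
finger_force: 30.0
```

Run:
```python
from h import *
c=cam('wrist')
meas(c,'blue',(108,120,40),(128,255,255),.06)
go(.4995,-.257,.028,0);print(robot.get_obs()['wrist_force'])
```

```text
blue c [ 501.4 -257.6] size [57.2 56.8] ang 41.2
units [-0.03 -0.05 -0.01] turn -0.0 pos [ 0.5001 -0.2583  0.0277] yawdeg -0.01
[ 1.15331436 -0.28356404 -0.16941177]
```

Not in contact yet; 1–2 mm more.

Call:
servo_tool([
  [0, 0, 0.04, 0, 0.6],
  [0, 0, 0.07, 0, 0.6],
  [0, 0, 0.07, 0, 0.6],
])

```text
time: 10.88
tool_pos: [0.5002, -0.2583, 0.0276]
ee_rot: [3.141, -0.001, -0.0]
wrist_force: [-2.4, 1.7, 5.8]
width: 0.0568
finger_force: 30.0
```

Call:
servo_tool([
  [0, 0, 0.04, 0, 0.6],
  [0, 0, 0.06, 0, 0.6],
  [0, 0, 0.06, 0, 0.6],
])

```text
time: 11.13
tool_pos: [0.5002, -0.2584, 0.0275]
ee_rot: [3.14, -0.002, -0.0]
wrist_force: [-4.2, 2.6, 12.7]
width: 0.0571
finger_force: 30.0
```

Call:
servo_tool([
  [0, 0, -0.1, 0, 0.6],
  [0, 0, -0.1, 0, 0.4],
  [0, 0, -0.1, 0, 0.2],
  [0, 0, -0.1, 0, 0.1],
  [0, 0, -0.1, 0, 0.1],
  [0, 0, -0.6, 0, 0.1],
  [0, 0, -1.5, 0, 0.1],
  [0, 0, -2.7, 0, 0.1],
  [0, 0, -4, 0, 0.1],
  [0, 0, -4, 0, 0.1],
])

```text
time: 11.97
tool_pos: [0.5035, -0.2605, 0.1328]
ee_rot: [3.134, -0.012, -0.0]
wrist_force: [0.4, 0.3, 1.9]
width: 0.0846
finger_force: 0.0
```

Run:
```python
from h import *
c=cam('wrist')
meas(c,'blue',(108,120,40),(128,255,255),.06,(200,100,450,300))
meas(c,'white',(0,0,215),(180,40,255),.052,(200,100,450,300))
t=cam('top');meas(t,'blue',(108,120,60),(128,255,255),.06,(440,180,500,240))
go(.5,-.07,.09,0);go(.453,.186,.09,0)
```

```text
blue c [ 501.7 -257.6] size [55.8 55.8] ang 89.8Traceback (most recent call last):
  File "<stdin>", line 4, in <module>
  File "h.py", line 19, in meas
    P=ray(c,blob(c[0]['image'],lo,hi,roi),z)[:,:2]*1000
            ~~~~^^^^^^^^^^^^^^^^^^^^^^^^^
  File "h.py", line 17, in blob
    return max(cs,key=cv2.contourArea)[:,0,:].astype(float)
           ~~~^^^^^^^^^^^^^^^^^^^^^^^^
ValueError: max() iterable argument is empty
```

Run:
```python
from h import *
go(.454,.186,.08,0)
```

```text
units [ -1.96 -17.84   1.87] turn -0.0 pos [ 0.5024 -0.2598  0.1297] yawdeg -0.01
```

Call:
servo_tool([
  [-0.1, -1, 0, 0, 0.1],
  [-0.3, -2.6, 0, 0, 0.1],
  [-0.5, -4.2, 0, 0, 0.1],
  [-0.7, -5.8, 0, 0, 0.1],
  [-0.9, -7.4, 0, 0, 0.1],
  [-1.1, -9, 0, 0, 0.1],
  [-1.2, -10.6, 0, 0, 0.1],
  [-1.4, -12.2, 0, 0, 0.1],
  [-1.6, -13.8, 0, 0, 0.1],
  [-1.7, -15.4, 0, 0, 0.1],
])

```text
time: 12.85
tool_pos: [0.4558, 0.1286, 0.1231]
ee_rot: [3.141, 0.002, -0.0]
wrist_force: [0.8, -0.1, -0.6]
width: 0.0843
finger_force: 0.0
```

Call:
servo_tool([
  [-0.1, -1, 0, 0, 0.1],
  [-0.26, -2.2, 0, 0, 0.1],
  [-0.26, -2.44, 0.8, 0, 0.1],
  [-0.26, -2.44, 1.6, 0, 0.1],
  [-0.26, -2.44, 1.8, 0, 0.1],
  [-0.26, -2.44, 1.8, 0, 0.1],
])

```text
time: 13.35
tool_pos: [0.4486, 0.1873, 0.0762]
ee_rot: [3.14, 0.006, 0.0]
wrist_force: [-0.7, -0.6, 0.5]
width: 0.0844
finger_force: 0.0
```

Run:
```python
from h import *
c=cam('wrist')
x,y=meas(c,'amber',(10,120,80),(32,255,255),.011,(250,150,400,330))
go(x/1000-.001,y/1000,-.021,0)
```

```text
amber c [454.7 186.2] size [56.2 56.3] ang 90.0
units [0.16 0.04 3.95] turn -0.0 pos [0.4499 0.1874 0.0779] yawdeg -0.03
```

Call:
servo_tool([
  [0.13, 0.04, 0.8, 0, 0.1],
  [0.13, 0.04, 1.8, 0, 0.1],
  [0.13, 0.04, 2.8, 0, 0.1],
  [0.13, 0.04, 3.5, 0, 0.1],
  [0.13, 0.04, 3.85, 0, 0.1],
  [0.13, 0.04, 3.95, 0, 0.1],
  [0.13, 0.04, 3.95, 0, 0.1],
])

```text
time: 13.98
tool_pos: [0.4547, 0.1866, -0.0192]
ee_rot: [-3.142, -0.001, -0.001]
wrist_force: [0.9, 0.5, 0.9]
width: 0.0847
finger_force: 0.0
```

Run:
```python
from h import *
go(.4535,.186,-.021,0)
```

```text
units [-0.05  0.03  0.07] turn -0.01 pos [ 0.4547  0.1866 -0.0192] yawdeg -0.05
```

Call:
servo_tool([
  [-0.02, 0.02, 0.08, 0, 0.1],
  [-0.02, 0.02, 0.08, 0, 0.3],
  [-0.02, 0.02, 0.08, 0, 0.6],
  [-0.02, 0.02, 0.08, 0, 0.6],
  [-0.02, 0.02, 0.08, 0, 0.6],
  [-0.02, 0.02, 0.08, 0, 0.6],
  [-0.02, 0.02, 0.08, 0, 0.6],
])

```text
time: 14.57
tool_pos: [0.454, 0.1864, -0.0213]
ee_rot: [3.142, -0.001, -0.0]
wrist_force: [0.2, -0.6, 2.5]
width: 0.0571
finger_force: 30.0
```

Run:
```python
from h import *
print(robot.get_obs()['width'],robot.get_obs()['finger_force'])
go(.499,-.0865,.089,0)
```

```text
0.057084681681152355 30.000562369823456
units [ 1.81 10.92 -4.41] turn -0.0 pos [ 0.454   0.1864 -0.0213] yawdeg -0.01
```

Call:
servo_tool([
  [0, 0, -0.3, 0, 0.6],
  [0, 0, -1, 0, 0.6],
  [0, 0, -2, 0, 0.6],
  [0, 0, -3, 0, 0.6],
  [0, 0.4, -4, 0, 0.6],
  [0.2, 1.4, -4.4, 0, 0.6],
  [0.4, 2.6, -4.4, 0, 0.6],
  [0.6, 3.8, -4.4, 0, 0.6],
  [0.8, 5, -4.4, 0, 0.6],
  [1, 6.2, -4.4, 0, 0.6],
])

```text
time: 15.4
tool_pos: [0.4786, 0.0302, 0.0888]
ee_rot: [-3.142, -0.001, 0.0]
wrist_force: [1.3, 0.4, -1.1]
width: 0.0569
finger_force: 30.0
```

Call:
servo_tool([
  [0.2, 1.2, 0, 0, 0.6],
  [0.4, 2.4, 0, 0, 0.6],
  [0.6, 3.4, 0, 0, 0.6],
  [0.75, 4.2, 0.2, 0, 0.6],
  [0.81, 4.72, 0.6, 0, 0.6],
  [0.81, 4.72, 1.1, 0, 0.6],
  [0.81, 4.72, 1.4, 0, 0.6],
  [0.81, 4.72, 1.4, 0, 0.6],
  [0.81, 4.72, 1.4, 0, 0.6],
])

```text
time: 16.15
tool_pos: [0.4981, -0.0858, 0.0525]
ee_rot: [-3.141, 0.002, 0.001]
wrist_force: [0.4, 0.0, -0.9]
width: 0.0569
finger_force: 30.0
```

Run:
```python
from h import *
c=cam('wrist')
meas(c,'amber',(16,150,80),(32,255,255),.087,(250,150,400,330))
go(.4995,-.0865,.028,0)
```

```text
amber c [500.1 -85.1] size [55.4 56.4] ang 48.8
units [0.03 0.02 1.01] turn 0.01 pos [ 0.4987 -0.0859  0.0533] yawdeg 0.05
```

Call:
servo_tool([
  [0.02, 0.02, 0.3, 0, 0.6],
  [0.02, 0.02, 0.6, 0, 0.6],
  [0.02, 0.02, 0.85, 0, 0.6],
  [0.02, 0.02, 0.95, 0, 0.6],
  [0.02, 0.02, 1.0, 0, 0.6],
  [0.02, 0.02, 1.05, 0, 0.6],
  [0.02, 0.02, 1.05, 0, 0.6],
])

```text
time: 16.78
tool_pos: [0.4993, -0.087, 0.0278]
ee_rot: [-3.142, -0.0, -0.0]
wrist_force: [-1.6, 0.5, 2.9]
width: 0.057
finger_force: 30.0
```

Call:
servo_tool([
  [0, 0, 0.05, 0, 0.6],
  [0, 0, 0.05, 0, 0.6],
])

```text
time: 16.95
tool_pos: [0.4993, -0.087, 0.0277]
ee_rot: [-3.142, -0.0, -0.0]
wrist_force: [-4.1, 1.9, 9.1]
width: 0.0573
finger_force: 30.0
```

Call:
servo_tool([
  [0, 0, -0.08, 0, 0.6],
  [0, 0, -0.08, 0, 0.4],
  [0, 0, -0.08, 0, 0.2],
  [0, 0, -0.08, 0, 0.1],
  [0, 0, -0.08, 0, 0.1],
  [0, 0, -0.6, 0, 0.1],
  [0, 0, -1.5, 0, 0.1],
  [0, 0, -2.7, 0, 0.1],
  [0, 0, -4, 0, 0.1],
  [0, 0, -4, 0, 0.1],
])

```text
time: 17.78
tool_pos: [0.5035, -0.0883, 0.1332]
ee_rot: [3.138, -0.013, -0.0]
wrist_force: [0.8, -0.7, 0.6]
width: 0.0843
finger_force: 0.0
```

Run:
```python
from h import *
c=cam('wrist')
meas(c,'amber',(16,150,80),(32,255,255),.06,(200,100,450,300))
go(.586,.189,.08,np.radians(4.1))
```

```text
amber c [500.8 -86.4] size [55.1 55.9] ang 89.9
units [  3.33 -11.08   2.01] turn -0.69 pos [ 0.5022 -0.088   0.1302] yawdeg -0.01
```

Call:
servo_tool([
  [0.3, -1.2, 0, -0.2, 0.1],
  [0.8, -2.6, 0, -0.4, 0.2],
  [1.2, -4, 0, -0.69, 0.3],
  [1.7, -5.5, 0, -0.69, 0.3],
  [2.1, -7, 0, -0.69, 0.3],
  [2.5, -8.4, 0, -0.69, 0.3],
  [2.9, -9.6, 0.4, -0.69, 0.3],
  [3.3, -11, 1, -0.69, 0.3],
  [3.3, -11, 1.8, -0.69, 0.3],
  [3.3, -11, 1.8, -0.69, 0.3],
])

```text
time: 18.67
tool_pos: [0.5781, 0.1889, 0.0738]
ee_rot: [3.14, 0.011, 0.075]
wrist_force: [-0.3, 0.3, -0.6]
width: 0.066
finger_force: 0.0
```

Run:
```python
from h import *
c=cam('wrist')
x,y=meas(c,'green',(45,120,40),(80,255,255),.011,(250,150,400,330))
go(x/1000-.001,y/1000,-.020,np.radians(4.3))
```

```text
green c [588.5 189.4] size [34.9 34.3] ang 3.4
units [ 0.38 -0.05  3.84] turn -0.01 pos [0.5789 0.1878 0.076 ] yawdeg 4.22
```

Call:
servo_tool([
  [0.28, -0.05, 0.8, 0, 0.3],
  [0.28, -0.05, 1.8, 0, 0.3],
  [0.28, -0.05, 2.8, 0, 0.3],
  [0.28, -0.05, 3.4, 0, 0.3],
  [0.28, -0.05, 3.65, 0, 0.3],
  [0.28, -0.05, 3.75, 0, 0.3],
  [0.28, -0.05, 3.75, 0, 0.3],
])

```text
time: 19.3
tool_pos: [0.5892, 0.1889, -0.0123]
ee_rot: [3.141, -0.001, 0.071]
wrist_force: [-0.1, -0.1, -0.1]
width: 0.066
finger_force: 0.0
```

Run:
```python
from h import *
go(.587,.189,-.0195,np.radians(4.2))
```

```text
units [-0.09 -0.01  0.29] turn -0.02 pos [ 0.5892  0.1889 -0.0123] yawdeg 4.06
```

Call:
servo_tool([
  [-0.08, 0, 0.2, 0, 0.3],
  [-0.08, 0, 0.3, 0, 0.3],
  [-0.08, 0, 0.3, 0, 0.5],
  [-0.08, 0, 0.3, 0, 0.75],
  [-0.08, 0, 0.3, 0, 0.75],
  [-0.08, 0, 0.3, 0, 0.75],
  [-0.08, 0, 0.3, 0, 0.75],
  [-0.08, 0, 0.3, 0, 0.75],
  [-0.08, 0, 0.3, 0, 0.75],
])

```text
time: 20.05
tool_pos: [0.587, 0.1895, -0.0203]
ee_rot: [3.141, -0.0, 0.072]
wrist_force: [0.4, -0.5, 1.3]
width: 0.0349
finger_force: 30.0
```

Run:
```python
from h import *
print(robot.get_obs()['width'],robot.get_obs()['finger_force'])
go(.501,-.2575,.1,0)
```

```text
0.03493306917952649 30.000198483467102
units [-4.72 17.59 -4.81] turn 0.69 pos [ 0.587   0.1895 -0.0203] yawdeg 4.13
```

Call:
servo_tool([
  [0, 0, -0.3, 0, 0.75],
  [0, 0, -1, 0, 0.75],
  [0, 0, -2, 0, 0.75],
  [0, 0, -3, 0, 0.75],
  [-0.1, 0.4, -4, 0.2, 0.75],
  [-0.4, 1.5, -4.8, 0.4, 0.75],
  [-0.8, 3, -4.8, 0.69, 0.75],
  [-1.2, 4.4, -4.8, 0.69, 0.75],
  [-1.6, 5.8, -4.8, 0.69, 0.75],
  [-1.9, 7.2, -4.8, 0.69, 0.75],
])

```text
time: 20.88
tool_pos: [0.5517, 0.0052, 0.1004]
ee_rot: [3.141, -0.001, 0.0]
wrist_force: [1.3, -0.7, -0.4]
width: 0.0352
finger_force: 30.0
```

Call:
servo_tool([
  [-0.3, 1.3, 0, 0, 0.75],
  [-0.6, 2.6, 0, 0, 0.75],
  [-0.9, 3.9, 0, 0, 0.75],
  [-1.2, 5.2, 0, 0, 0.75],
  [-1.5, 6.5, 0, 0, 0.75],
  [-1.7, 7.8, 0, 0, 0.75],
  [-1.9, 8.9, 0, 0, 0.75],
  [-2, 9.7, 0, 0, 0.75],
  [-2, 10, 0, 0, 0.75],
  [-2, 10, 0, 0, 0.75],
])

```text
time: 21.72
tool_pos: [0.5021, -0.2449, 0.0997]
ee_rot: [3.141, -0.0, -0.003]
wrist_force: [-0.4, 0.6, -0.2]
width: 0.0355
finger_force: 30.0
```

Run:
```python
from h import *
c=cam('wrist')
meas(c,'green',(45,120,40),(80,255,255),.13,(250,150,400,330))
go(.5005,-.2575,.06,0)
```

```text
green c [ 503.5 -244. ] size [36.2 36.1] ang 89.8
units [-0.07  0.56  1.59] turn -0.01 pos [ 0.5024 -0.2435  0.0997] yawdeg -0.08
```

Call:
servo_tool([
  [-0.07, 0.3, 0.2, 0, 0.75],
  [-0.07, 0.53, 0.7, 0, 0.75],
  [-0.07, 0.53, 1.3, 0, 0.75],
  [-0.07, 0.53, 1.8, 0, 0.75],
  [-0.07, 0.53, 2.1, 0, 0.75],
  [-0.07, 0.53, 2.2, 0, 0.75],
  [-0.07, 0.53, 2.2, 0, 0.75],
])

```text
time: 22.35
tool_pos: [0.4999, -0.2559, 0.0431]
ee_rot: [-3.14, 0.002, 0.0]
wrist_force: [-0.0, -0.2, -0.4]
width: 0.0355
finger_force: 30.0
```

Run:
```python
from h import *
c=cam('wrist')
meas(c,'green',(45,120,40),(80,255,255),.076,(250,150,400,330))
go(.5007,-.2575,.0365,0)
```

```text
green c [ 502.5 -255.2] size [35.6 35.7] ang 0.1
units [0.01 0.05 0.31] turn 0.0 pos [ 0.5005 -0.2564  0.0442] yawdeg 0.02
```

Call:
servo_tool([
  [0, 0.06, 0.12, 0, 0.75],
  [0, 0.06, 0.2, 0, 0.75],
  [0, 0.06, 0.26, 0, 0.75],
  [0, 0.06, 0.3, 0, 0.75],
  [0, 0.06, 0.3, 0, 0.75],
])

```text
time: 22.82
tool_pos: [0.5005, -0.2582, 0.037]
ee_rot: [3.142, 0.0, -0.0]
wrist_force: [0.3, 0.1, 0.1]
width: 0.0354
finger_force: 30.0
```

Call:
servo_tool([
  [0, 0, 0.04, 0, 0.75],
  [0, 0, 0.06, 0, 0.75],
  [0, 0, 0.06, 0, 0.75],
])

```text
time: 23.07
tool_pos: [0.5007, -0.2584, 0.0368]
ee_rot: [3.141, -0.001, -0.0]
wrist_force: [-1.8, 2.0, 4.9]
width: 0.0354
finger_force: 30.0
```

In contact at the expected height. Release and rise.

Call:
servo_tool([
  [0, 0, -0.04, 0, 0.7],
  [0, 0, -0.04, 0, 0.55],
  [0, 0, -0.04, 0, 0.4],
  [0, 0, -0.04, 0, 0.4],
  [0, 0, -0.5, 0, 0.4],
  [0, 0, -1.3, 0, 0.4],
  [0, 0, -2.5, 0, 0.4],
  [0, 0, -3.8, 0, 0.4],
  [0, 0, -4.4, 0, 0.4],
  [0, 0, -4.4, 0, 0.4],
])

```text
time: 23.9
tool_pos: [0.5033, -0.2599, 0.1519]
ee_rot: [3.136, -0.009, -0.0]
wrist_force: [0.9, -0.1, 0.2]
width: 0.0563
finger_force: 0.0
```

Run:
```python
from h import *
c=cam('wrist')
meas(c,'green',(45,120,40),(80,255,255),.068,(200,100,450,330))
meas(c,'blue',(108,120,40),(128,255,255),.06,(200,100,450,330))
go(.5855,.297,.15,np.radians(-10.5))
```

```text
green c [ 502.3 -257.3] size [34.5 34.3] ang 89.9
blue c [ 501.2 -257.2] size [54.9 56.4] ang 89.9
units [  3.34 -22.25  -0.11] turn 1.75 pos [ 0.502  -0.2592  0.1487] yawdeg -0.01
```

Call:
servo_tool([
  [0.1, -1, 0, 0.2, 0.3],
  [0.3, -2.5, 0, 0.5, 0.2],
  [0.6, -4, 0, 0.8, 0.2],
  [0.8, -5.5, 0, 1.1, 0.2],
  [1, -7, 0, 1.4, 0.2],
  [1.2, -8.5, 0, 1.75, 0.2],
  [1.4, -10, 0, 1.75, 0.2],
  [1.7, -11.5, 0, 1.75, 0.2],
  [1.9, -13, 0, 1.75, 0.2],
  [2.1, -14.5, 0, 1.75, 0.2],
])

```text
time: 24.78
tool_pos: [0.5518, 0.106, 0.1431]
ee_rot: [3.14, 0.004, -0.183]
wrist_force: [1.6, -0.4, 0.3]
width: 0.0752
finger_force: 0.0
```

Run:
```python
from h import *
go(.5855,.297,.10,np.radians(-10.5))
```

```text
units [-0.06 -7.76  1.71] turn -0.0 pos [0.5518 0.106  0.1431] yawdeg -10.51
```

Call:
servo_tool([
  [0, -1.2, 0, 0, 0.2],
  [0, -2.6, 0, 0, 0.2],
  [0, -4, 0, 0, 0.2],
  [0, -5.4, 0, 0, 0.2],
  [-0.05, -6.6, 0, 0, 0.2],
  [-0.05, -7.4, 0, 0, 0.2],
  [-0.05, -7.7, 0.8, 0, 0.2],
  [-0.05, -7.7, 1.4, 0, 0.2],
  [-0.05, -7.7, 1.4, 0, 0.2],
  [-0.05, -7.7, 1.4, 0, 0.2],
])

```text
time: 25.62
tool_pos: [0.5852, 0.2931, 0.107]
ee_rot: [3.138, 0.005, -0.183]
wrist_force: [-0.3, 0.2, -0.1]
width: 0.0753
finger_force: 0.0
```

Run:
```python
from h import *
c=cam('wrist');cv2.imwrite('pics/w6.png',c[0]['image'])
go(.586,.297,.002,np.radians(-10.5))
```

```text
units [-0.03 -0.15  4.28] turn -0.0 pos [0.5862 0.2932 0.109 ] yawdeg -10.52
```

View pics/w6.png

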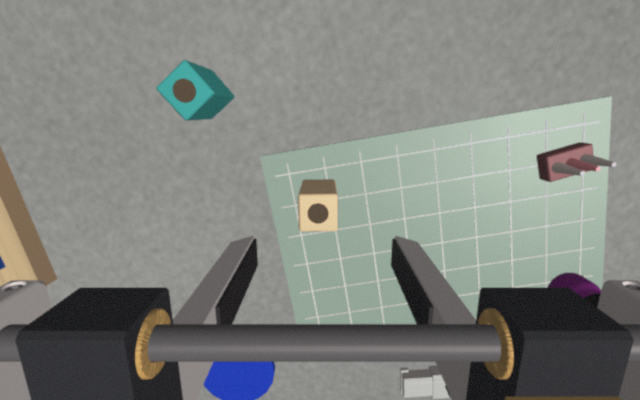

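The post is upright and square to the view, with its top spot at (318,213). The cone block is at (566,162).

Run:
```python
from h import *
c=cam('wrist');p=ray(c,[(318,212.5)],.063)[0];print(p)
go(p[0]-.001,p[1],.0,np.radians(-10.5))
```

```text
[0.58875318 0.29836173 0.063     ]
units [-0.01 -0.21  4.42] turn -0.01 pos [0.587  0.2933 0.1104] yawdeg -10.54
```

Call:
servo_tool([
  [0, -0.19, 0.6, 0, 0.2],
  [0, -0.19, 1.5, 0, 0.2],
  [0, -0.19, 2.5, 0, 0.2],
  [0, -0.19, 3.4, 0, 0.2],
  [0, -0.19, 4, 0, 0.2],
  [0, -0.19, 4.35, 0, 0.2],
  [0, -0.19, 4.35, 0, 0.2],
  [0, -0.19, 4.35, 0, 0.2],
])

```text
time: 26.38
tool_pos: [0.5886, 0.2983, 0.0027]
ee_rot: [-3.141, -0.001, -0.184]
wrist_force: [0.1, 0.0, 0.0]
width: 0.0753
finger_force: 0.0
```

Call:
servo_tool([
  [0, 0, 0, 0, 0.4],
  [0, 0, 0, 0, 0.6],
  [0, 0, 0, 0, 0.8],
  [0, 0, 0, 0, 0.8],
  [0, 0, 0, 0, 0.8],
  [0, 0, 0, 0, 0.8],
  [0, 0, 0, 0, 0.8],
  [0, 0, 0, 0, 0.8],
])

```text
time: 27.05
tool_pos: [0.5878, 0.2982, 0.0017]
ee_rot: [3.141, 0.0, -0.183]
wrist_force: [0.1, 0.1, 0.8]
width: 0.03
finger_force: 30.0
```

Run:
```python
from h import *
print(robot.get_obs()['width'],robot.get_obs()['finger_force'])
go(.5005,-.172,.11,0)
```

```text
0.029984663853444435 29.999658465385437
units [-0.   19.13 -4.32] turn -1.75 pos [0.5878 0.2982 0.0017] yawdeg -10.51
```

Call:
servo_tool([
  [0, 0, -0.4, 0, 0.8],
  [0, 0, -1.4, 0, 0.8],
  [0, 0, -2.6, 0, 0.8],
  [0, 0.3, -3.8, -0.3, 0.8],
  [0, 1.2, -4.3, -0.6, 0.8],
  [0, 2.4, -4.3, -0.9, 0.8],
  [0, 3.7, -4.3, -1.2, 0.8],
  [0, 5, -4.3, -1.5, 0.8],
  [0, 6.3, -4.3, -1.75, 0.8],
  [0, 7.6, -4.3, -1.75, 0.8],
])

```text
time: 27.88
tool_pos: [0.5526, 0.1103, 0.1098]
ee_rot: [3.142, -0.0, 0.001]
wrist_force: [0.5, 0.0, -1.8]
width: 0.0296
finger_force: 30.0
```

Run:
```python
from h import *
go(.5005,-.172,.11,0)
```

```text
units [-2.100e+00  1.129e+01 -1.000e-02] turn 0.01 pos [0.5526 0.1103 0.1098] yawdeg 0.06
```

Call:
servo_tool([
  [-0.2, 1.2, 0, 0, 0.8],
  [-0.5, 2.5, 0, 0, 0.8],
  [-0.7, 3.8, 0, 0, 0.8],
  [-1, 5.1, 0, 0, 0.8],
  [-1.2, 6.4, 0, 0, 0.8],
  [-1.5, 7.7, 0, 0, 0.8],
  [-1.7, 9, 0, 0, 0.8],
  [-1.9, 10.2, 0, 0, 0.8],
  [-2.1, 11.1, 0, 0, 0.8],
  [-2.1, 11.25, 0, 0, 0.8],
])

```text
time: 28.72
tool_pos: [0.4996, -0.1733, 0.1097]
ee_rot: [3.14, 0.0, -0.005]
wrist_force: [0.7, 0.4, -1.2]
width: 0.0296
finger_force: 30.0
```

Call:
servo_tool([
  [0, 0, 0.6, 0, 0.8],
  [0, 0, 1.4, 0, 0.8],
  [0, 0, 2.2, 0, 0.8],
  [0, 0, 2.2, 0, 0.8],
])

```text
time: 29.05
tool_pos: [0.4977, -0.1675, 0.0501]
ee_rot: [-3.137, 0.008, 0.0]
wrist_force: [-0.6, 0.1, -2.5]
width: 0.0298
finger_force: 30.0
```

Run:
```python
from h import *
go(.500,-.172,.011,0)
```

```text
units [0.11 0.19 1.56] turn 0.0 pos [ 0.4977 -0.1675  0.0501] yawdeg 0.01
```

Call:
servo_tool([
  [0, 0.05, 0.4, 0, 0.8],
  [0, 0.05, 0.9, 0, 0.8],
  [0, 0.05, 1.3, 0, 0.8],
  [0, 0.05, 1.55, 0, 0.8],
  [0, 0.05, 1.6, 0, 0.8],
  [0, 0.05, 1.6, 0, 0.8],
  [0, 0.05, 1.6, 0, 0.8],
])

```text
time: 29.63
tool_pos: [0.5012, -0.171, 0.015]
ee_rot: [3.141, -0.001, -0.0]
wrist_force: [-0.4, 0.0, -0.9]
width: 0.0299
finger_force: 30.0
```

Run:
```python
from h import *
go(.500,-.172,.0107,0)
```

```text
units [-0.05  0.04  0.17] turn -0.0 pos [ 0.5012 -0.171   0.015 ] yawdeg -0.01
```

Call:
servo_tool([
  [0, 0, 0.06, 0, 0.8],
  [0, 0, 0.12, 0, 0.8],
  [0, 0, 0.17, 0, 0.8],
  [0, 0, 0.21, 0, 0.8],
  [0, 0, 0.21, 0, 0.8],
])

```text
time: 30.05
tool_pos: [0.5012, -0.1711, 0.0107]
ee_rot: [3.141, -0.001, -0.0]
wrist_force: [-0.5, 0.2, 5.2]
width: 0.0298
finger_force: 30.0
```

Seated. Release with a small opening and rise.

Call:
servo_tool([
  [0, 0, 0, 0, 0.65],
  [0, 0, 0, 0, 0.5],
  [0, 0, 0, 0, 0.45],
  [0, 0, 0, 0, 0.45],
  [0, 0, -0.6, 0, 0.45],
  [0, 0, -1.6, 0, 0.45],
  [0, 0, -2.8, 0, 0.45],
  [0, 0, -4, 0, 0.45],
  [0, 0, -5, 0, 0.45],
  [0, 0, -5, 0, 0.45],
])

```text
time: 30.88
tool_pos: [0.5041, -0.1724, 0.1407]
ee_rot: [3.137, -0.011, -0.0]
wrist_force: [0.8, -0.4, 0.1]
width: 0.0516
finger_force: 0.0
```

Run:
```python
from h import *
c=cam('wrist');cv2.imwrite('pics/w7.png',c[0]['image'])
go(.576,.0786,.10,np.radians(6.5))
```

```text
units [  2.92 -10.02   1.49] turn -1.09 pos [ 0.5028 -0.1719  0.1376] yawdeg -0.01
```

View pics/w7.png

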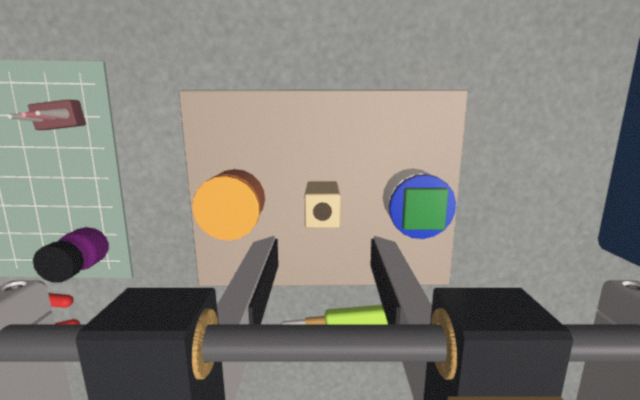

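The discs, tile and post all sit well: amber (227,207), post (322,211), green on blue (425,208). The cone holder comes last.

Call:
servo_tool([
  [0.3, -1.1, 0, -0.2, 0.3],
  [0.7, -2.4, 0, -0.5, 0.2],
  [1.1, -3.7, 0, -0.8, 0.2],
  [1.5, -5, 0, -1.09, 0.2],
  [1.8, -6.3, 0, -1.09, 0.2],
  [2.2, -7.6, 0, -1.09, 0.2],
  [2.6, -8.9, 0, -1.09, 0.2],
  [2.9, -9.8, 0.4, -1.09, 0.2],
  [2.9, -10, 0.8, -1.09, 0.2],
  [2.9, -10, 0.8, -1.09, 0.2],
])

```text
time: 31.77
tool_pos: [0.5705, 0.0804, 0.1091]
ee_rot: [-3.141, 0.009, 0.117]
wrist_force: [-1.2, 0.8, 0.4]
width: 0.0752
finger_force: 0.0
```

Run:
```python
from h import *
c=cam('wrist');cv2.imwrite('pics/w8.png',c[0]['image'][80:300,200:450].repeat(3,0).repeat(3,1)[:600])
go(.577,.0786,.03,np.radians(6.5))
```

```text
units [0.26 0.04 3.21] turn 0.02 pos [0.5709 0.079  0.1104] yawdeg 6.6
```

View pics/w8.png

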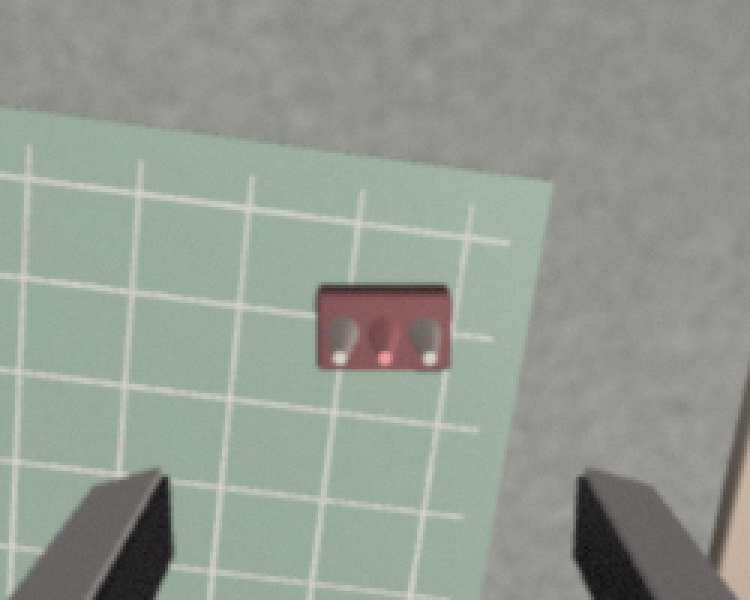

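The holder is aligned with the gripper; its block's top face is centred at full-image pixel (328,190).

Run:
```python
from h import *
c=cam('wrist');p=ray(c,[(328,190.3)],.019)[0];print(p)
go(p[0]-.001,p[1],-.0195,np.radians(6.5))
```

```text
[0.57974374 0.07736442 0.019     ]
units [0.3  0.06 5.25] turn 0.0 pos [0.5717 0.0782 0.1118] yawdeg 6.52
```

Call:
servo_tool([
  [0.25, 0.05, 0.6, 0, 0.2],
  [0.25, 0.05, 1.6, 0, 0.2],
  [0.25, 0.05, 2.7, 0, 0.2],
  [0.25, 0.05, 3.7, 0, 0.2],
  [0.25, 0.05, 4.5, 0, 0.2],
  [0.25, 0.05, 4.9, 0, 0.2],
  [0.25, 0.05, 5.0, 0, 0.2],
  [0.25, 0.05, 5.0, 0, 0.2],
])

```text
time: 32.53
tool_pos: [0.5794, 0.0775, -0.0111]
ee_rot: [3.141, 0.001, 0.112]
wrist_force: [-0.0, -0.1, 0.8]
width: 0.0754
finger_force: 0.0
```

Run:
```python
from h import *
go(.5785,.078,-.0195,np.radians(6.5))
```

```text
units [-0.03 -0.02  0.34] turn -0.01 pos [ 0.5794  0.0775 -0.0111] yawdeg 6.44
```

Call:
servo_tool([
  [0, 0, 0.2, 0, 0.2],
  [0, 0, 0.3, 0, 0.3],
  [0, 0, 0.3, 0, 0.5],
  [0, 0, 0.3, 0, 0.7],
  [0, 0, 0.3, 0, 0.7],
  [0, 0, 0.3, 0, 0.7],
  [0, 0, 0.3, 0, 0.7],
  [0, 0, 0.3, 0, 0.7],
])

```text
time: 33.2
tool_pos: [0.5798, 0.0786, -0.0181]
ee_rot: [3.141, -0.001, 0.114]
wrist_force: [0.7, -1.2, -0.1]
width: 0.0398
finger_force: 30.0
```

Run:
```python
from h import *
print(robot.get_obs()['width'],robot.get_obs()['finger_force'])
go(.5645,-.0865,.1,0)
```

```text
0.03981966525947841 30.000168085098267
units [-1.36  6.49 -4.73] turn 1.09 pos [ 0.5798  0.0786 -0.0181] yawdeg 6.54
```

Call:
servo_tool([
  [0, 0, -0.4, 0, 0.7],
  [0, 0, -1.3, 0, 0.7],
  [0, 0.2, -2.4, 0.3, 0.7],
  [-0.3, 1.2, -3, 0.6, 0.7],
  [-0.6, 2.5, -3, 0.9, 0.7],
  [-0.9, 3.8, -3, 1.09, 0.7],
  [-1.1, 5.1, -3, 1.09, 0.7],
  [-1.3, 6, -3, 1.09, 0.7],
  [-1.36, 6.45, -3, 1.09, 0.7],
  [-1.36, 6.45, -3, 1.09, 0.7],
])

```text
time: 34.03
tool_pos: [0.5641, -0.0877, 0.057]
ee_rot: [3.141, -0.001, -0.004]
wrist_force: [0.2, -0.5, -0.9]
width: 0.0398
finger_force: 30.0
```

Call:
servo_tool([
  [0, 0, 0.4, 0, 0.7],
  [0, 0, 1.0, 0, 0.7],
  [0, 0, 1.6, 0, 0.7],
  [0, 0, 2.0, 0, 0.7],
  [0, 0, 2.2, 0, 0.7],
  [0, 0, 2.2, 0, 0.7],
  [0, 0, 2.2, 0, 0.7],
])

```text
time: 34.62
tool_pos: [0.5642, -0.0847, 0.0014]
ee_rot: [-3.141, 0.0, 0.001]
wrist_force: [-0.2, -0.2, 0.2]
width: 0.0398
finger_force: 30.0
```

Run:
```python
from h import *
go(.5645,-.0865,-.0091,0)
```

```text
units [0.01 0.07 0.42] turn 0.01 pos [ 0.5642 -0.0847  0.0014] yawdeg 0.05
```

Call:
servo_tool([
  [0, 0.05, 0.15, 0, 0.7],
  [0, 0.05, 0.28, 0, 0.7],
  [0, 0.05, 0.36, 0, 0.7],
  [0, 0.05, 0.42, 0, 0.7],
  [0, 0.05, 0.46, 0, 0.7],
  [0, 0.05, 0.46, 0, 0.7],
])

```text
time: 35.12
tool_pos: [0.5643, -0.0869, -0.0092]
ee_rot: [3.141, -0.0, -0.0]
wrist_force: [-2.0, 0.2, 4.6]
width: 0.0398
finger_force: 30.0
```

Call:
servo_tool([
  [0, 0, 0, 0, 0.55],
  [0, 0, 0, 0, 0.4],
  [0, 0, 0, 0, 0.35],
  [0, 0, 0, 0, 0.35],
  [0, 0, -0.6, 0, 0.35],
  [0, 0, -1.6, 0, 0.35],
  [0, 0, -2.8, 0, 0.35],
  [0, 0, -4, 0, 0.35],
  [0, 0, -5.2, 0, 0.35],
  [0, 0, -5.6, 0, 0.35],
])

```text
time: 35.95
tool_pos: [0.5668, -0.0874, 0.1356]
ee_rot: [3.139, -0.009, -0.0]
wrist_force: [0.4, -0.2, 0.8]
width: 0.0613
finger_force: 0.0
```

Call:
servo_tool([
  [-0.8, -1, -1, 0, 0.35],
  [-2, -2.4, -1, 0, 0.35],
  [-3.2, -3.8, -1, 0, 0.35],
  [-4.4, -5.2, -1, 0, 0.35],
  [-5.6, -6.6, -1, 0, 0.35],
  [-6.8, -8, -1, 0, 0.35],
  [-8, -9.4, -1, 0, 0.35],
  [-8, -10, -1, 0, 0.35],
  [-8, -10, -1, 0, 0.35],
  [-8, -10, -1, 0, 0.35],
])

```text
time: 36.78
tool_pos: [0.363, 0.1646, 0.1542]
ee_rot: [3.141, 0.0, 0.005]
wrist_force: [-0.7, 0.2, 0.4]
width: 0.061
finger_force: 0.0
```

Run:
```python
from h import *
t=cam('top')
meas(t,'blue',(108,120,60),(128,255,255),.06,(440,180,500,240))
meas(t,'green',(50,150,40),(75,255,255),.068,(440,180,500,240))
meas(t,'amber',(12,150,100),(30,255,255),.06,(370,190,415,240))
cv2.imwrite('pics/t9.png',cv2.resize(t[0]['image'][150:300,200:500],None,fx=2.6,fy=2.6))
```

```text
blue c [ 499.5 -257.4] size [55.9 53.8] ang 89.3Traceback (most recent call last):
  File "<stdin>", line 4, in <module>
  File "h.py", line 19, in meas
    P=ray(c,blob(c[0]['image'],lo,hi,roi),z)[:,:2]*1000
            ~~~~^^^^^^^^^^^^^^^^^^^^^^^^^
  File "h.py", line 17, in blob
    return max(cs,key=cv2.contourArea)[:,0,:].astype(float)
           ~~~^^^^^^^^^^^^^^^^^^^^^^^^
ValueError: max() iterable argument is empty
```

Run:
```python
from h import *
t=cam('top')
cv2.imwrite('pics/t9.png',cv2.resize(t[0]['image'][150:300,200:500],None,fx=2.6,fy=2.6))
meas(t,'amber',(12,150,100),(30,255,255),.06,(370,190,415,240))
meas(t,'cone',(165,50,40),(180,200,200),.028,(370,160,415,205))
meas(t,'post',(10,40,180),(30,140,255),.072,(415,195,445,225))
```

```text
amber c [499.3 -86.1] size [55.8 53.8] ang 89.3
cone c [561.  -83.2] size [34.6 18.7] ang 89.3
post c [ 500.1 -171.3] size [26.9 24.4] ang 89.3
```

View pics/t9.png

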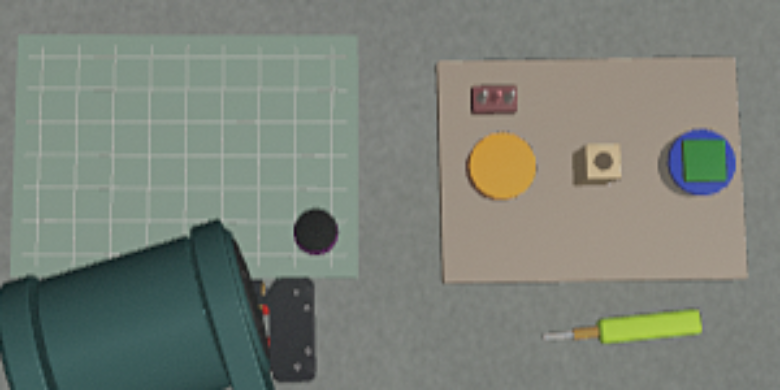

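The top view shows everything placed: cone holder (495,98), amber (502,165), post (603,161), green on blue (703,160). The jar is untouched.

```bash
python3 -c "
from bench import robot
print(robot.close_job())"
```

```text
the job is handed in; nothing more can be done
None
```

The kiln shelf is loaded and the job handed in at about 37 s of robot time. In the last top view every piece sat within tolerance, and the jar and pliers were never touched; the hand-in returned no verdict.

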